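Run the stairlift on its hold-to-run paddle

TASK

Power up the stairlift from the counter under the stairs: turn the red isolator handle clockwise fully to ON, and only then press the yellow hold-to-run paddle half-way down, to the middle (green) third of its travel, and keep it there for at least three seconds. Never push the paddle through to the bottom, which trips the emergency stop, and leave the other things on the counter where they are. Finish while still holding the paddle half-way down: do not let go.

Things in the scene. Friction and masses are not known exactly. Their poses are not given: they have to be found in the camera images.
- isolator_box: Power isolator: fixed grey box 120 x 120 mm, 80 mm high, with a yellow plate on top (top face at 84 mm). Origin: centre of its underside; z up. It may stand left or right, and turned.
- isolator_grip (a point): Centre of the red bar handle on top of the isolator, on its vertical turning axis, 106 mm above the counter. The bar is 70 mm long along this point's x, 16 mm wide along y, from 92 to 118 mm above the counter (under it a 42 mm round hub, 85 to 93 mm). A white line on top marks the +x end. The axes turn with the handle.
- isolator (a joint): Angle of the red handle, rad: 0 = OFF (white line at the white dot), 1.047 = fully ON at its stop (60 degrees clockwise seen from above, white line at the green dot). It stays where it is left; about 0.1 N m of friction.
- station: Hold-to-run station: fixed black base 170 (x) x 100 (y) mm, 45 mm high; origin: centre of its underside, z up. On top a yellow sprung paddle, hinged along y at x = +55, z = 62 mm, rising toward -x. Grey hinge cheeks to 80 mm high. A look-only gauge on the +y side by the free end shows the thirds of the travel: white (top), green (middle), red (bottom). May stand left or right, turned.
- paddle_roll (a point): Centre of the black rubber roll (22 mm diameter, 50 mm long along y) across the paddle's free end, pressed down from above; the pressed surface is 11 mm higher. It lies 85 mm from the hinge along the 8 mm plate and 4 mm above the plate's mid-plane. In the base frame: released z = 106, x = -18 mm; half travel z = 85, x = -27 mm. Moves with the paddle.
- paddle (a joint): Paddle angle, rad: 0 = released (plate 0.5 rad above level), 0.54 = bottomed on its end stop; 0.27 = half travel. The spring pushes it back up: about 4 N at the roll to begin moving, 9 N at half travel, 14 N at the bottom. A small white pointer beside the roll runs along the gauge.
- remote: Bystander, loose: black TV remote lying flat, 150 x 42 x 18 mm. Origin: centre of its underside.
- sunglasses: Bystander, loose: black sunglasses, 136 mm wide, 36 mm high, arms 110 mm long. Origin: middle of the front frame, on the counter; arms toward +x.
- lantern: Bystander, loose: white ceramic tealight cup, 90 mm across, 85 mm high. Origin: centre of its underside.
- tumbler: Bystander, loose: amber glass tumbler, 76 mm across, 90 mm high. Origin: centre of its underside.
- book: Bystander, loose: blue book lying flat, 190 x 130 x 26 mm. Origin: centre of its underside.
- candle: Bystander, loose: orange candle, 60 mm across, 50 mm high. Origin: centre of its underside.
Mind the look-alikes: they are no part of the job. Leave any purple or turquoise look-alike of the station alone.

How it is judged:
By the outcome, as a careful person would: the job done as asked, in the order asked, and still so for the second after the job is handed in, while the arm keeps its last pose, push and grip.
It also fails if it takes over 56 s, if anything falls off the work surface, if the arm or the gripper's body presses on something with over 40 N, if the wrist force passes 120 N, or if a joint passes its speed limit or range.

ROBOT

A 6-joint arm with a two-finger parallel gripper is mounted at the origin on the work surface. World frame = base frame: x ahead of the robot, y to its left, z up, the work surface at z = 0. Lengths are in m, angles in rad, forces in N, time in s.
With the tool pointing down it reaches from about 0.35 to 0.85 m from the base axis. Payload 8.1 kg.
Tool frame: the origin (TCP) lies on the centre line of the jaws, within the pads' length; the fingertips stand robot.tips_ahead ahead of it and the grasp point (between the pads) lies 6 mm ahead of it (robot.tips_ahead is the distance from the TCP to the fingertips, in m); z points along the fingers, y is the line along which they close (so a half turn about z gives the same grasp; the last joint's range is limited). The gripper opens to 93 mm and grips with 3 to 60 N. Pads are 15 mm wide; open, the fingers measure 128 mm over their backs; the gripper's body (75 mm by 188 mm) begins 65 mm behind the grasp point.
Start: joints at [1.227, 0.13, 1.488, -0, 1.523, -0.085], TCP at [0.154, 0.58, 0.244] pointing down, gripper open.
Joint ranges: [-2.96, 2.96], [-0.89, 2.26], [0.02, 2.5], [-1.34, 4.48], [0, 2.73], [-2.66, 2.66]. Speed limits (rad/s): [2.39, 2.39, 2.79, 3.14, 3.14, 3.14].

INTERFACE

Orientations are given as a rotation vector (axis times angle).
In Python, from plant import robot gives the robot as it stands.
- The arm moves only by the tool apply_moves, never from a script. Its arguments are lists of equal length, an entry for each row: "delta_pos": the shift along the tool's x, y, z in cm, a list of three; "twist": the turn about the tool's z in rad. A call has 1 to 8 rows; each row shifts and turns the commanded pose from where the row before left it, along the tool's axes as they then stand; what a row does not reach is not made up. A row lasts 1/8 s, in which the tool goes at most 62.5 mm and 10.7 degrees, less where a joint would pass 70% of its speed; a pose out of reach is approached as far as the arm can. A call with a gripper value outside its range is refused whole. "gripper" is the finger opening in cm, from 0 to 9.3, set as the call begins (left out, the last holds). The fingers move at their own pace and stop on an object; "squeeze" is the grip in N (left out, the last holds). Time passes only in rows, so rows that do not move let the fingers close. It gives the time, the measured TCP pose, the force, the opening and the grip force at its end, in the units of the state.
- robot.read_state(): the state, without advancing time (a new reading comes with each control period).
- robot.read_camera(name): name is "side" or "top" or "wrist"; returns a dict with "frame" (384x512x3 uint8, red, green, blue), "vertical_fov" (degrees; the focal length in pixels is half the picture's height over the tangent of half this angle, whatever the lens; pixels are square), "cx", "cy" (the principal point, pixels), "R" (3x3) and "t" (3): a world point X has camera coordinates R X + t. Camera axes: x right, y down, z forward; pixel columns grow to the right and rows downward; lengths in m; the calibration is good to about 2 mm. A picture is of the moment at which its call begins. There is no depth.
- robot.close_job(): hands the job in; it is judged then, once.
The state is a dict: "t": time; "q": joint angles; "dq": joint speeds; "joint_torque": joint torques, N m; "tool_pos": TCP position; "orientation": TCP orientation; "force": force on the tool from outside, world axes, zero at the start; "wrist_torque": the same for the moment, N m; "opening": finger opening in m; "gripper_force": force on a finger pad.
Only numpy, scipy, OpenCV 4.12 (cv2) and the standard library are available. Lean on these libraries where they do the work, as an engineer would, in place of code of your own. Each camera call takes 0.05 s, during which the arm holds its last target. There are 200 camera calls.

## Working session

There is one attempt and no reset: what is moved stays moved. The work goes in short steps, Python scripts to look and compute and a tool call to move; the robot and the scene stay as the last step left them, time stands still between calls to the robot, and variables do not carry over. Pictures are saved under pics/ and viewed, at most 10 in all, crops included, and the job is handed in when it is done.

Besides the shell and the picture viewer there is one more tool, called after "Emit:" as name(argument=value, ...), one argument or row to a line, values as JSON. apply_moves: Moves the arm, as the interface text tells. Its arguments: {"type":"object","properties":{"delta_pos":{"type":"array"},"twist":{"type":"array"},"gripper":{"type":"number"},"squeeze":{"type":"number"}},"required":["delta_pos","twist"]}

```bash
mkdir -p pics
cat > h.py <<'E'
import numpy as np, cv2
from plant import robot
def cam(n):
    c=robot.read_camera(n); return c
def K(c):
    f=c["frame"].shape[0]/2/np.tan(np.radians(c["vertical_fov"])/2); return f
def ray(c,u,v,z):
    R=np.array(c["R"]);t=np.array(c["t"]);f=K(c)
    d=R.T@np.array([(u-c["cx"])/f,(v-c["cy"])/f,1]);o=-R.T@t
    return o+d*(z-o[2])/d[2]
def proj(c,X):
    p=np.array(c["R"])@np.array(X)+np.array(c["t"]);f=K(c)
    return np.array([f*p[0]/p[2]+c["cx"],f*p[1]/p[2]+c["cy"]])
E
python3 - <<'E'
from h import *
import pickle
d={n:cam(n) for n in("top","side")}
pickle.dump(d,open("c0.pkl","wb"))
im=np.vstack([d["top"]["frame"],d["side"]["frame"]])
for n in d:
    c=d[n];cv2.imwrite(f"pics/{n}0.png",cv2.resize(c["frame"][:,:,::-1],(768,576)));print(n,c["vertical_fov"],c["cx"],c["cy"],-np.array(c["R"]).T@np.array(c["t"]))
s=robot.read_state();print(robot.tips_ahead,s["tool_pos"],s["orientation"],s["t"],s["force"])
E
```

```text
top 49.967596517374915 252.10624748579698 186.5574784988758 [ 4.20298237e-01 -1.31358950e-03  1.43429684e+00]
side 55.734487102196134 254.94134062978551 194.41364843231608 [ 0.32873474 -0.8237525   0.91749597]
0.025 [0.15336804 0.57957025 0.24268158] [-4.05384596e-01 -3.11496261e+00  2.58601357e-03] 0.1 [-0.1458668   0.18102408 -0.33088192]
```

View pics/top0.png

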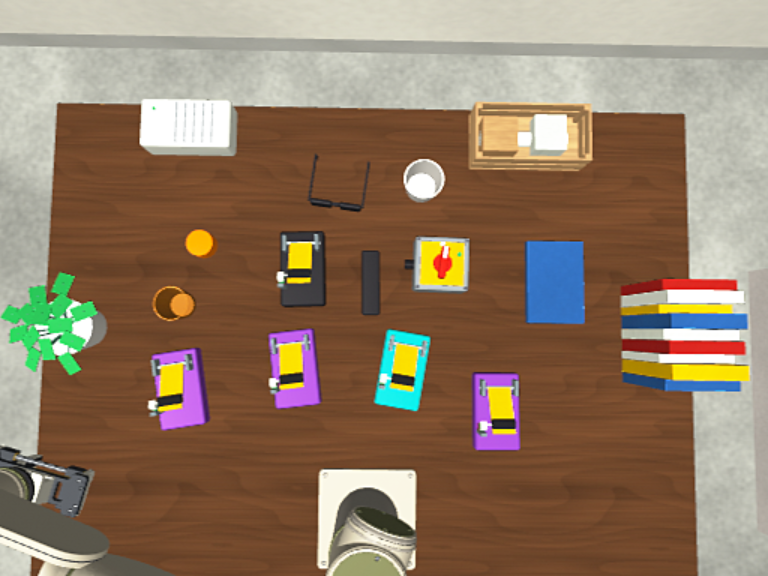

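View pics/side0.png

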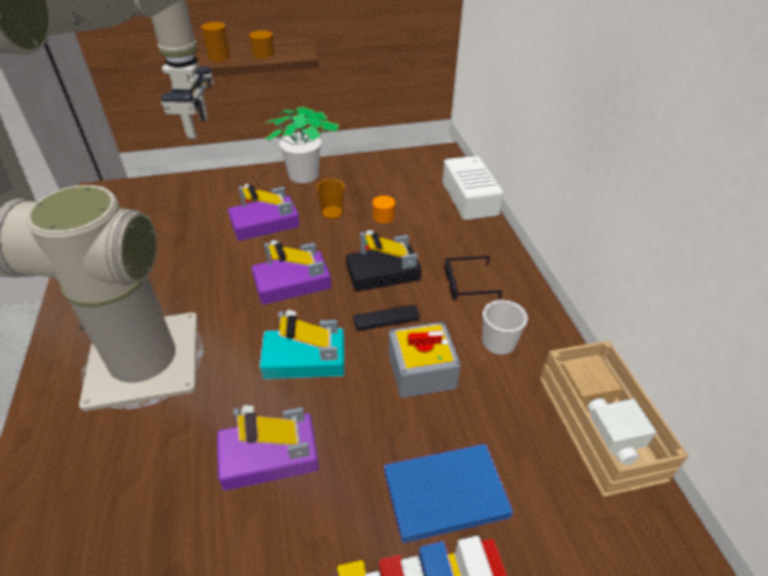

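The top view, enlarged 1.5x, shows five stations. There are purple ones at (180,388), (294,368) and (497,411), a turquoise one at (403,370), and a black one at (302,268). Only the black base fits the description. The isolator is at (442,264), with its white line pointing up (+x). I'll confirm this in one crop and measure.

Run:
```python
from h import *
import pickle
d=pickle.load(open("c0.pkl","rb"))
c=d["top"];im=c["frame"];
x0,y0,x1,y1=170,140,330,220
cv2.imwrite("pics/crop.png",cv2.resize(im[y0:y1,x0:x1,::-1],None,fx=5,fy=5,interpolation=cv2.INTER_CUBIC))
hsv=cv2.cvtColor(im,cv2.COLOR_RGB2HSV);H,S,V=[hsv[...,i].astype(int) for i in range(3)]
def blob(m,roi,name,z,n=1):
    M=np.zeros(m.shape,np.uint8);a,b,e,f=roi;M[b:f,a:e]=m[b:f,a:e]*255
    cs,_=cv2.findContours(M,cv2.RETR_EXTERNAL,cv2.CHAIN_APPROX_NONE)
    for k in sorted(cs,key=cv2.contourArea)[::-1][:n]:
        P=np.array([ray(c,u,v,z)[:2] for u,v in k[:,0]],np.float32)
        r=cv2.minAreaRect(P);print(name,"px",k[:,0].mean(0).round(1),"rect",np.round(r[0],4),np.round(r[1],4),round(r[2],1))
red=((H<8)|(H>172))&(S>150)&(V>90)
yel=(H>20)&(H<35)&(S>150)&(V>120)
blob(red,(270,150,320,200),"red",.118)
iso=(yel|red|((V>150)&(S<60)&(False)))
blob(iso,(270,150,320,200),"plate",.084)
blob(yel,(180,150,220,210),"paddle",.09)
dark=(V<70)
blob(dark,(180,145,222,212),"dark",.045,2)
```

```text
red px [294.6 174.4] rect [ 0.567  -0.1529] [0.0374 0.0603] 56.9
plate px [294.9 173.6] rect [ 0.5702 -0.1558] [0.0943 0.0953] 88.5
paddle px [199.9 170.3] rect [0.5822 0.1564] [0.0528 0.0493] 0.8
dark px [200.9 180.7] rect [0.5575 0.156 ] [0.1703 0.1013] 1.1
```

View pics/crop.png

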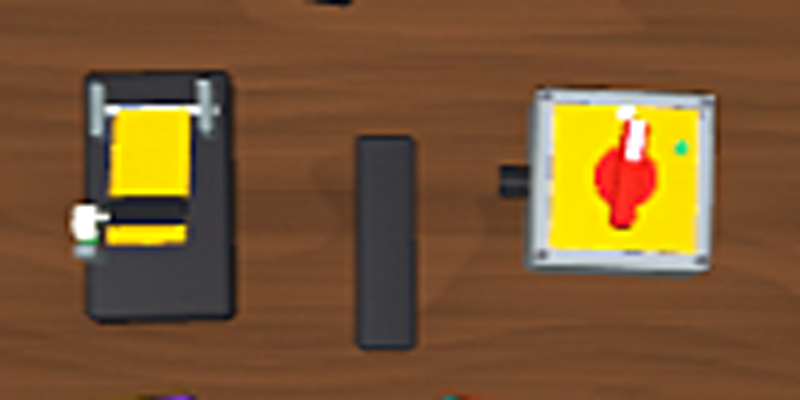

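Confirmed: the black station at crop (160,200) has its hinge toward +x and its gauge on the left (+y). The isolator's white line is near the white dot at (627,112), and the green dot is clockwise at (680,148). I'll work out the move to hover over the isolator.

```bash
cat >> h.py <<'E'
from scipy.spatial.transform import Rotation as Ro
def rel(target):
    s=robot.read_state();R=Ro.from_rotvec(s["orientation"]).as_matrix()
    d=R.T@(np.array(target)-s["tool_pos"])*100
    print("t",s["t"],"pos",np.round(s["tool_pos"],4),"yaw_y",round(float(np.degrees(np.arctan2(R[1,1],R[0,1]))),2),"delta cm",d.round(2),"F",np.round(s["force"],1),"q",np.round(s["q"],2))
E
python3 -c "
from h import *
rel([.55,-.155,.243])"
```

```text
t 0.1 pos [0.1534 0.5796 0.2427] yaw_y 75.17 delta cm [-5.714e+01 -6.086e+01  6.000e-02] F [-0.1  0.2 -0.3] q [ 1.23  0.13  1.49  0.    1.52 -0.09]
```

Emit:
apply_moves(
  delta_pos=[
    [-3.5,-3.8,0],
    [-3.6,-3.8,0],
    [-3.6,-3.8,0],
    [-3.6,-3.8,0],
    [-3.6,-3.8,0],
    [-3.6,-3.8,0],
    [-3.6,-3.8,0],
    [-3.6,-3.8,0],
  ],
  twist=[0,0,0,0,0,0,0,0],
)

```text
t: 1.1
tool_pos: [0.3535, 0.2111, 0.2434]
orientation: [-0.405, -3.115, 0.0]
force: [0.7, 0.5, -0.7]
opening: 0.093
gripper_force: 0.0
```

Emit:
apply_moves(
  delta_pos=[
    [-3.6,-3.8,0],
    [-3.6,-3.8,0],
    [-3.6,-3.8,0],
    [-3.6,-3.8,0],
    [-3.6,-3.8,0],
    [-3.6,-3.8,0],
    [-3.6,-3.8,0],
    [-3.3,-3.9,0],
  ],
  twist=[0,0,0,0,0,0,0,0],
)

```text
t: 2.1
tool_pos: [0.5511, -0.1567, 0.2431]
orientation: [-0.406, -3.115, -0.0]
force: [0.6, 0.5, 0.4]
opening: 0.0931
gripper_force: 0.0
```

Emit:
apply_moves(
  delta_pos=[
    [0,0,0],
    [0,0,0],
  ],
  twist=[0,0],
)

```text
t: 2.35
tool_pos: [0.5502, -0.1549, 0.243]
orientation: [-0.406, -3.114, -0.001]
force: [0.5, -0.1, 0.9]
opening: 0.093
gripper_force: 0.0
```

Run:
```python
from h import *
import pickle
rel([.57,-.155,.121])
c=cam("wrist");pickle.dump(c,open("w1.pkl","wb"))
cv2.imwrite("pics/w1.png",c["frame"][:,:,::-1])
print(proj(c,[.57,-.156,.118]),proj(c,[.605,-.156,.118]))
```

```text
t 2.35 pos [ 0.5502 -0.1549  0.243 ] yaw_y 75.14 delta cm [-1.94  0.49 12.19] F [ 0.5 -0.1  0.9] q [-0.36  0.06  1.57  0.    1.52 -1.68]
[261.42257754 215.62920721] [271.08424928 250.81596647]
```

View pics/w1.png

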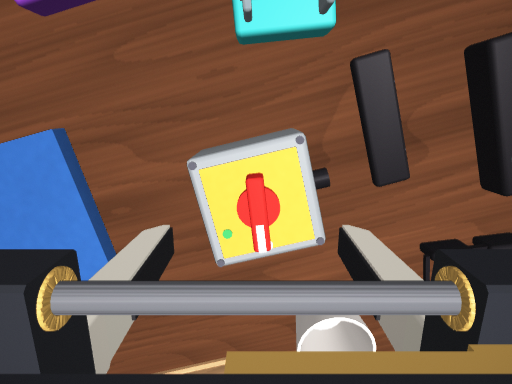

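The wrist view shows the bar running from (255,175) to the white-line end at (262,250), with the hub centred near (259,207). Next I'll measure the bar axis and the hub.

Run:
```python
from h import *
import pickle
c=pickle.load(open("w1.pkl","rb"));im=c["frame"]
hsv=cv2.cvtColor(im,cv2.COLOR_RGB2HSV);H,S,V=[hsv[...,i].astype(int) for i in range(3)]
red=((H<8)|(H>172))&(S>130)&(V>60); wh=(S<60)&(V>180)
m=np.zeros(red.shape,bool);m[165:262,235:285]=(red|wh)[165:262,235:285]
for r in range(168,258,5):
    x=np.where(m[r])[0]
    if len(x):print(r,x.min(),x.max())
vr=np.where(m.any(1))[0];print(vr.min(),vr.max())
# side walls: brighter top face
for r in (182,245): print(r,[tuple(p) for p in im[r,244:275:2].tolist()])
hub=np.zeros(red.shape,np.uint8);hub[165:262,235:285]=red[165:262,235:285]*255
hub=cv2.morphologyEx(hub,cv2.MORPH_OPEN,cv2.getStructuringElement(cv2.MORPH_ELLIPSE,(31,31)))
k=max(cv2.findContours(hub,0,1)[0],key=cv2.contourArea);(u,v),r=cv2.minEnclosingCircle(k)
print("hub",u,v,r,ray(c,u,v,.093))
for p in [(255,175),(262.5,251)]:print(ray(c,*p,.118))
g=(H>50)&(H<90)&(S>120);g[:, :210]=0;g[:,250:]=0;g[:220]=0;g[250:]=0
y,x=np.where(g);print("green",x.mean(),y.mean(),ray(c,x.mean(),y.mean(),.085))
```

```text
173 258 259
178 246 262
183 246 263
188 247 268
193 242 274
198 239 277
203 237 278
208 237 279
213 238 278
218 240 276
223 244 271
228 252 268
233 252 268
238 253 269
243 253 272
248 254 284
253 249 274
173 261
182 [(254, 241, 93), (233, 48, 44), (252, 64, 58), (253, 66, 61), (254, 67, 61), (254, 69, 63), (254, 69, 63), (254, 71, 65), (254, 70, 64), (249, 58, 52), (254, 244, 97), (254, 244, 97), (254, 244, 97), (254, 244, 97), (254, 244, 97), (254, 245, 98)]
245 [(254, 242, 94), (254, 242, 94), (254, 242, 93), (254, 242, 95), (254, 241, 94), (236, 48, 44), (253, 64, 59), (255, 254, 254), (255, 255, 255), (255, 255, 255), (255, 255, 255), (253, 66, 61), (252, 61, 56), (228, 99, 99), (255, 255, 255), (254, 243, 96)]
hub 258.0 206.33999633789062 21.51092529296875 [ 0.56839181 -0.1585055   0.093     ]
[ 0.5331394  -0.15208495  0.118     ]
[ 0.60316657 -0.16361664  0.118     ]
green 227.0 233.734375 [ 0.59073001 -0.19670849  0.085     ]
```

Emit:
apply_moves(
  delta_pos=[
    [0,0,0],
    [-1.9,0.05,2],
    [0,0,4],
    [0,0,3],
    [0,0,2],
    [0,0,1.2],
    [0,0,0],
    [0,0,0],
  ],
  twist=[-0.1,0,0,0,0,0,0,0],
)

```text
t: 3.4
tool_pos: [0.5703, -0.1578, 0.1231]
orientation: [0.249, 3.13, -0.001]
force: [-0.1, 0.0, -0.1]
opening: 0.0928
gripper_force: 0.0
```

Emit:
apply_moves(
  delta_pos=[
    [0,0,0],
    [0,0,0],
    [0,0,0],
    [0,0,0],
    [0,0,0],
    [0,0,0],
    [0,0,0],
    [0,0,0],
  ],
  twist=[0,0,0,0,0,0,0,0],
  gripper=1.0,
  squeeze=20,
)

```text
t: 4.4
tool_pos: [0.5695, -0.1576, 0.1216]
orientation: [0.249, 3.132, 0.0]
force: [0.5, 0.6, -0.0]
opening: 0.0177
gripper_force: 0.0
```

```bash
python3 -c "
from h import *
rel([.569,-.1575,.121]);print(robot.read_state()['wrist_torque'])"
```

```text
t 4.4 pos [ 0.5695 -0.1576  0.1216] yaw_y 80.9 delta cm [0.05 0.   0.06] F [ 0.5  0.6 -0. ] q [-0.36  0.19  1.64  0.    1.3  -1.77]
[-0.00676895  0.02044805  0.03251583]
```

Emit:
apply_moves(
  delta_pos=[
    [0,0,0],
    [0,0,0],
    [0,0,0],
    [0,0,0],
    [0,0,0],
    [0,0,0],
    [0,0,0],
    [0,0,0],
  ],
  twist=[0,0,0.1,0.1,0.1,0.1,0.1,0.1],
)

```text
t: 5.4
tool_pos: [0.5697, -0.157, 0.1216]
orientation: [1.168, 2.916, 0.001]
force: [0.7, 3.4, -0.8]
opening: 0.0163
gripper_force: 20.0
```

```bash
python3 -c "
from h import *
rel([.569,-.1575,.121]);s=robot.read_state();print(s['wrist_torque'],s['opening'],s['gripper_force'])"
```

```text
t 5.4 pos [ 0.5697 -0.157   0.1216] yaw_y 46.35 delta cm [ 0.02 -0.08  0.06] F [ 0.7  3.4 -0.8] q [-0.36  0.19  1.64  0.    1.3  -1.17]
[ 0.47765901 -0.2341451   0.12408325] 0.01631297899969813 19.97664123773575
```

Gripped at 16 mm and turning, with about 0.1 N m of torque. Continuing toward the stop in small steps.

Emit:
apply_moves(
  delta_pos=[
    [0,0,0],
    [0,0,0],
    [0,0,0],
    [0,0,0],
  ],
  twist=[0.1,0.1,0.05,0],
)

```text
t: 5.9
tool_pos: [0.5699, -0.1569, 0.1217]
orientation: [1.517, 2.751, 0.002]
force: [1.9, 4.5, -1.3]
opening: 0.0156
gripper_force: 20.0
```

```bash
python3 -c "
from h import *
rel([.569,-.1575,.121]);s=robot.read_state();print(s['wrist_torque'])"
```

```text
t 5.9 pos [ 0.5699 -0.1569  0.1217] yaw_y 32.24 delta cm [-0.01 -0.11  0.07] F [ 1.9  4.5 -1.3] q [-0.36  0.19  1.64  0.    1.3  -0.92]
[ 0.72784237 -0.54770309 -0.06170453]
```

Emit:
apply_moves(
  delta_pos=[
    [0,0,0],
    [0,0,0],
    [0,0,0],
    [0,0,0],
  ],
  twist=[0.05,0.05,0.03,0],
)

```text
t: 6.4
tool_pos: [0.5699, -0.1567, 0.1217]
orientation: [-1.691, -2.648, -0.002]
force: [3.2, 6.3, -1.0]
opening: 0.016
gripper_force: 20.8
```

```bash
python3 -c "
from h import *
rel([.569,-.1575,.121]);s=robot.read_state();print(s['wrist_torque'])"
```

```text
t 6.4 pos [ 0.5699 -0.1567  0.1217] yaw_y 24.87 delta cm [-0.03 -0.11  0.07] F [ 3.2  6.3 -1. ] q [-0.36  0.19  1.64  0.    1.3  -0.79]
[ 0.85272627 -0.46045179  0.51748199]
```

Emit:
apply_moves(
  delta_pos=[
    [0,0,0],
    [0,0,0],
    [0,0,0],
  ],
  twist=[0.05,0.03,0],
)

```text
t: 6.78
tool_pos: [0.5697, -0.1565, 0.1217]
orientation: [-1.795, -2.578, -0.002]
force: [2.5, 5.6, 0.4]
opening: 0.0174
gripper_force: 22.1
```

```bash
python3 -c "
from h import *
rel([.569,-.1575,.121]);s=robot.read_state();print(s['wrist_torque'])"
```

```text
t 6.775 pos [ 0.5697 -0.1565  0.1217] yaw_y 20.29 delta cm [-0.06 -0.1   0.07] F [2.5 5.6 0.4] q [-0.36  0.19  1.64  0.    1.3  -0.71]
[ 1.01326888 -0.25639228  0.53352558]
```

The torque is steady at 0.53 N m and the pads are starting to splay, so the handle is at its stop. I'll release it, rise and check.

Emit:
apply_moves(
  delta_pos=[
    [0,0,0],
    [0,0,0],
    [0,0,0],
    [0,0,0],
    [0,0,-2],
    [0,0,-4],
    [0,0,-4],
    [0,0,-2],
  ],
  twist=[0,0,0,0,0,0,0,0],
  gripper=6,
)

```text
t: 7.78
tool_pos: [0.5707, -0.1581, 0.246]
orientation: [1.795, 2.572, 0.002]
force: [0.1, -0.4, 0.6]
opening: 0.06
gripper_force: 0.0
```

Run:
```python
from h import *
import pickle
rel([.54,.156,.18])
c=cam("wrist");pickle.dump(c,open("w2.pkl","wb"))
cv2.imwrite("pics/w2.png",c["frame"][:,:,::-1])
```

```text
t 7.775 pos [ 0.5707 -0.1581  0.246 ] yaw_y 20.17 delta cm [30.56  7.92  6.53] F [ 0.1 -0.4  0.6] q [-0.36  0.1   1.51 -0.    1.52 -0.71]
```

View pics/w2.png

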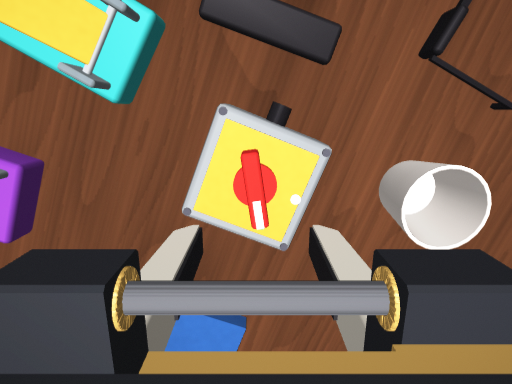

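The view shows the white-line end at (260,228), now covering the green dot, with the white dot visible at (295,200). Checking the angles.

Run:
```python
from h import *
import pickle
c=pickle.load(open("w2.pkl","rb"))
a=lambda v:np.degrees(np.arctan2(v[1],v[0])).round(1)
p,q=ray(c,250.5,152,.118),ray(c,261,227,.118);print("bar",a(q-p),np.linalg.norm(q-p),(p+q)/2)
P=[ray(c,*k,.082) for k in[(223,110),(327,153),(284,247),(187,211)]]
print("box edges",[a(P[(i+1)%4]-P[i]) for i in range(4)],"ctr",np.mean(P,0))
w=ray(c,295.5,200,.0845);o=np.mean(P,0);print("white dot",a(w-o),np.linalg.norm((w-o)[:2]))
c1=pickle.load(open("w1.pkl","rb"));g=ray(c1,227.3,233.7,.0845);print("green",a(g-o),np.linalg.norm((g-o)[:2]))
# handle circle + station from top
c=pickle.load(open("c0.pkl","rb"))["top"];im=c["frame"]
for z,u,v in[(.106,199.6,181.9)]:print("roll",ray(c,u,v,z))
s=pickle.load(open("c0.pkl","rb"))["side"];print("side proj roll",proj(s,[.5395,.156,.106])*1.5,"top",proj(c,[.5395,.156,.106]))
```

```text
bar -62.1 0.06852436413561896 [ 0.5704318  -0.15748428  0.118     ]
box edges [np.float64(-1.8), np.float64(-91.6), np.float64(178.3), np.float64(88.6)] ctr [ 0.57040791 -0.1586368   0.082     ]
white dot -3.2 0.043518765945587595
green -61.5 0.04308157724847357
roll [0.54150356 0.15344955 0.106     ]
side proj roll [374.51391317 240.67924842] top [198.79580986 182.50671149]
```

The bar is at -62° and the box at -1.6°, so the stop should be near -61.6°: the handle is fully ON. Now to the station, closing the gripper and turning to match it.

Emit:
apply_moves(
  delta_pos=[
    [5.1,1.2,0],
    [5.1,1.2,0],
    [5.1,1.2,0],
    [5.1,1.2,0],
    [5.1,1.1,0],
    [5.3,1.1,0],
    [0,0,0],
    [0,0,0],
  ],
  twist=[0,0,0,0,0,0,-0.15,-0.15],
  gripper=0,
)

```text
t: 8.82
tool_pos: [0.5281, 0.1566, 0.2404]
orientation: [-1.383, -2.819, 0.002]
force: [0.7, -0.2, -0.9]
opening: 0.0005
gripper_force: 0.0
```

Emit:
apply_moves(
  delta_pos=[
    [0,0,0],
    [0,0,0],
    [0,0,0],
    [0,0,0],
    [0,0,0],
    [0,0,0],
    [0,0,0],
    [0,0,0],
  ],
  twist=[-0.15,-0.15,-0.15,-0.15,-0.15,-0.17,0,0],
)

```text
t: 9.82
tool_pos: [0.5287, 0.1556, 0.2411]
orientation: [-0.004, -3.141, 0.0]
force: [0.2, -0.3, 0.5]
opening: 0.0004
gripper_force: 0.0
```

Run:
```python
from h import *
import pickle
rel([.5305,.156,.125])
c=cam("wrist");pickle.dump(c,open("w3.pkl","wb"))
cv2.imwrite("pics/w3.png",c["frame"][:,:,::-1])
print(proj(c,[.5395,.156,.106]),robot.read_state()["opening"])
```

```text
t 9.825 pos [0.5287 0.1556 0.2411] yaw_y 89.85 delta cm [-0.19  0.04 11.61] F [ 0.2 -0.3  0.5] q [ 0.19  0.    1.63  0.    1.51 -1.38]
[257.36808257 203.28016382] 0.0005415716493605613
```

View pics/w3.png

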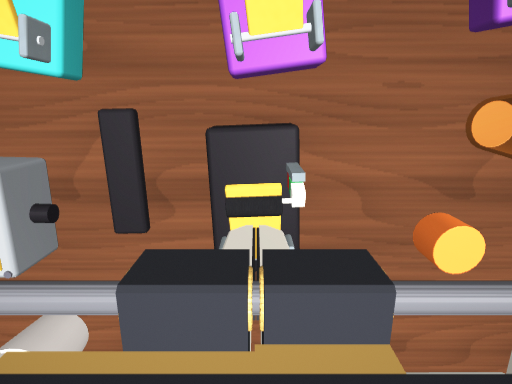

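The black station lies directly below. Its roll is at (254,204), matching the predicted (257,203), and the pointer and gauge are at (296,185). Descending to just above the roll, then pressing in small steps.

Emit:
apply_moves(
  delta_pos=[
    [-0.4,0,2],
    [0,0,3],
    [0,0,3],
    [0,0,1],
    [0,0,0],
    [0,0,0],
  ],
  twist=[0,0,0,0,0,0],
)

```text
t: 10.62
tool_pos: [0.5338, 0.1558, 0.1529]
orientation: [-0.002, 3.14, 0.001]
force: [0.0, 0.1, 0.5]
opening: 0.0005
gripper_force: 0.0
```

Emit:
apply_moves(
  delta_pos=[
    [0,0,0.4],
    [0,0,0.4],
    [0,0,0.4],
    [0,0,0.3],
    [0,0,0.3],
    [0,0,0],
    [0,0,0],
  ],
  twist=[0,0,0,0,0,0,0],
)

```text
t: 11.5
tool_pos: [0.5324, 0.1558, 0.1344]
orientation: [0.002, -3.14, 0.0]
force: [-7.1, -0.3, 9.7]
opening: 0.0002
gripper_force: 5.0
```

```bash
python3 -c "
from h import *
rel([.533,.156,.121])"
```

```text
t 11.5 pos [0.5324 0.1558 0.1344] yaw_y 90.08 delta cm [-0.06  0.02  1.34] F [-7.1 -0.3  9.7] q [ 0.19  0.09  1.74  0.    1.32 -1.38]
```

Emit:
apply_moves(
  delta_pos=[
    [0.15,0,0.4],
    [0.15,0,0.3],
    [0.1,0,0.3],
    [0,0,0.2],
    [0,0,0],
    [0,0,0],
  ],
  twist=[0,0,0,0,0,0],
)

```text
t: 12.25
tool_pos: [0.5283, 0.1557, 0.1225]
orientation: [0.002, -3.14, 0.0]
force: [-8.9, -1.7, 11.3]
opening: 0.0004
gripper_force: 5.8
```

Run:
```python
from h import *
rel([.529,.156,.121])
a=[]
for n in("side","wrist"):
    c=cam(n)
    u,v=proj(c,[.532,.185,.09]).astype(int);print(n,u,v)
    u=np.clip(u,50,462);v=np.clip(v,50,334)
    a.append(cv2.resize(c["frame"][v-50:v+50,u-50:u+50,::-1],(400,400),interpolation=cv2.INTER_CUBIC))
cv2.imwrite("pics/g.png",np.hstack(a))
```

```text
t 12.25 pos [0.5283 0.1557 0.1225] yaw_y 90.08 delta cm [-0.07  0.03  0.15] F [-8.9 -1.7 11.3] q [ 0.19  0.09  1.76  0.    1.29 -1.38]
side 245 159
wrist 307 241
```

View pics/g.png

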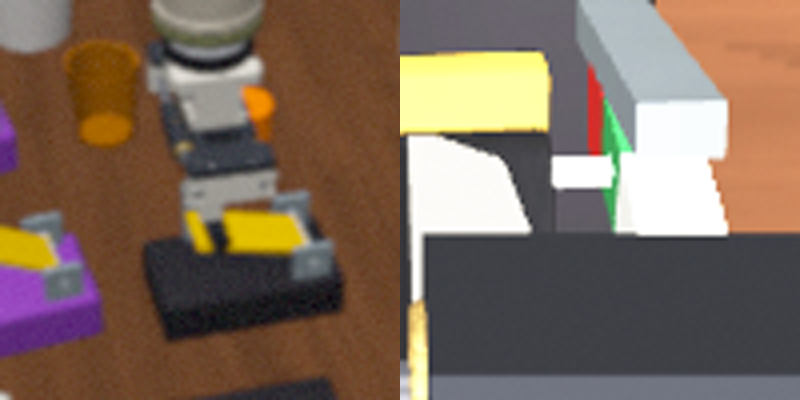

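The white pointer in the right crop, near (590,172), sits on the green section of the gauge, with red beyond it. I'll go 1 mm deeper to centre it, then hold for more than 3 s.

Emit:
apply_moves(
  delta_pos=[
    [0,0,0.1],
    [0,0,0],
    [0,0,0],
    [0,0,0],
    [0,0,0],
    [0,0,0],
    [0,0,0],
    [0,0,0],
  ],
  twist=[0,0,0,0,0,0,0,0],
)

```text
t: 13.35
tool_pos: [0.5283, 0.1558, 0.1216]
orientation: [0.002, -3.14, 0.0]
force: [-9.3, -1.3, 12.2]
opening: 0.0005
gripper_force: 5.9
```

Emit:
apply_moves(
  delta_pos=[
    [0,0,0],
    [0,0,0],
    [0,0,0],
    [0,0,0],
    [0,0,0],
    [0,0,0],
    [0,0,0],
    [0,0,0],
  ],
  twist=[0,0,0,0,0,0,0,0],
)

```text
t: 14.35
tool_pos: [0.5283, 0.1558, 0.1216]
orientation: [0.002, -3.14, 0.0]
force: [-8.9, -1.0, 11.2]
opening: 0.0002
gripper_force: 5.9
```

Emit:
apply_moves(
  delta_pos=[
    [0,0,0],
    [0,0,0],
    [0,0,0],
    [0,0,0],
    [0,0,0],
    [0,0,0],
    [0,0,0],
    [0,0,0],
  ],
  twist=[0,0,0,0,0,0,0,0],
)

```text
t: 15.35
tool_pos: [0.5284, 0.1558, 0.1216]
orientation: [0.002, -3.14, 0.0]
force: [-8.5, -1.0, 12.0]
opening: 0.0
gripper_force: 5.9
```

Emit:
apply_moves(
  delta_pos=[
    [0,0,0],
    [0,0,0],
    [0,0,0],
    [0,0,0],
    [0,0,0],
    [0,0,0],
    [0,0,0],
    [0,0,0],
  ],
  twist=[0,0,0,0,0,0,0,0],
)

```text
t: 16.35
tool_pos: [0.5283, 0.1558, 0.1216]
orientation: [0.002, -3.14, 0.0]
force: [-7.9, -0.4, 11.9]
opening: 0.0008
gripper_force: 5.9
```

Run:
```python
from h import *
rel([.529,.156,.121])
c=cam("wrist");w=cv2.resize(c["frame"][191:291,257:357,::-1],(400,400))
t=cv2.resize(cam("top")["frame"][:,:,::-1],None,fx=.78,fy=.78)
p=np.zeros((400,800,3),np.uint8);p[:,:400]=w;p[:299,400:799]=t[:299,:399]
cv2.imwrite("pics/e.png",p)
```

```text
t 16.35 pos [0.5283 0.1558 0.1216] yaw_y 90.08 delta cm [-0.07  0.02  0.06] F [-7.9 -0.4 11.9] q [ 0.19  0.09  1.76  0.    1.29 -1.38]
```

View pics/e.png

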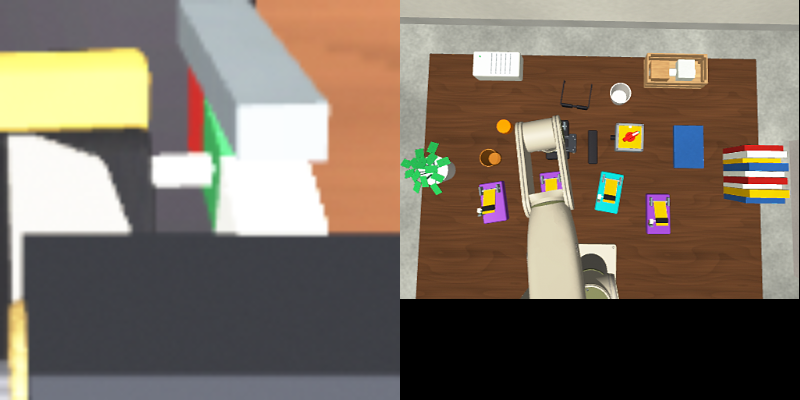

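The pointer is still on green at (210,172). The handle in the top view, at (630,138), points toward the green dot, and the other things haven't moved. The paddle has been held for over 4 s, so I'm handing in.

```bash
python3 -c "
from plant import robot
print(robot.close_job())"
```

```text
the job is handed in; nothing more can be done
None
```

I turned the isolator fully to ON, then pressed the paddle to half travel with its pointer on green, held it there for over 4 s, and handed the job in still holding; the judged result wasn't shown.

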